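# Shut off the bench's compressed air

## Robot

A 6-joint arm with a two-finger parallel gripper is mounted at the origin on the work surface. World frame = base frame: x ahead of the robot, y to its left, z up, the work surface at z = 0. Lengths are in mm, angles in rad, forces in N, time in s.
With the tool pointing down it reaches from about 350 to 775 mm from the base axis. Payload 7.3 kg.
Tool frame: the origin (TCP) lies midway between the tips of the shut fingers; the grasp point (between the pads) lies 19 mm behind it; z points along the fingers, y is the direction in which the jaws open and shut (so a half turn about z gives the same grasp; the last joint's range is limited). The gripper opens to 92 mm and grips with 3 to 60 N. Pads are 19 mm wide; open, the fingers measure 130 mm over their backs; the gripper's body (75 mm by 190 mm) begins 47 mm behind the grasp point.
Start: joints at [-1.249, 0.342, 1.524, -0, 1.275, -0.146], TCP at [236.759, -468.604, 226.741] pointing down, gripper open.
Joint ranges: [-2.53, 2.53], [-0.77, 2.02], [0.04, 2.7], [-1, 4.14], [0.28, 2.66], [-3.11, 3.11]. Speed limits (rad/s): [2.57, 2.57, 3.14, 3.14, 3.14, 3.14].

## Interface

Orientations are given as [roll, pitch, yaw] about the fixed x, y, z axes, in that order (R = Rz(yaw) Ry(pitch) Rx(roll)).
In Python, from plant import sensors, imaging, ticket gives the robot as it stands. The module is installed in compiled form; this text tells all that it offers.
- The arm moves only by the tool arm_command, never from a script. Its argument "increments" is one flat list of numbers, 5 for each row, row after row: the closure, from 0 (fully open) to 1 (shut), then the shift along the tool's x, y, z in mm, then the turn about the tool's z in degrees. In form: [hand, dx, dy, dz, spin, hand, dx, dy, dz, spin, ...]. A call has 1 to 20 rows; each row is the pose to reach, as a shift and turn from the pose commanded when the call began, along the tool's axes at that moment; what a row does not reach only later rows make up. A row lasts 1/8 s, in which the tool goes at most 62.5 mm and 10.7 degrees, less where a joint would pass 70% of its speed; a pose out of reach is approached as far as the arm can. A call with a gripper value outside its range is refused whole. The fingers move at their own pace and stop on an object; the grip force is fixed at half the most. Time passes only in rows, so rows that repeat a pose let the fingers close. It gives the time, the measured TCP pose, the force and the opening at its end, in the units of the state.
- sensors.get_obs(): the state, without advancing time (a new reading comes with each control period).
- imaging.capture(name): name is "side" or "top" or "wrist"; returns the picture (480x640x3 uint8, blue, green, red); there is no depth.
- imaging.calibration(name): a dict with "fx", "fy", "cx", "cy" (pixels), "D" ([k1, k2, p1, p2, k3] as OpenCV has them; the pictures are not rectified), "world_to_cam" (4x4, takes a point from world to camera coordinates); the wrist camera has in their place "hand_eye" (4x4, takes a point from camera to tool coordinates, whose origin is the TCP and whose axes are the flange's). Camera axes: x right, y down, z forward; pixel columns grow to the right and rows downward; lengths in mm; the calibration is good to about 2 mm. A picture is of the moment at which its call begins: read the wrist's pose just before it. calibration takes no time and is no camera call.
- ticket.close_job(): hands the job in, once; it reports no verdict.
The state is a dict: "time": time; "joint_positions": joint angles; "dq": joint speeds; "tau": joint torques, N m; "tool_pos": TCP position; "tcp_rot": TCP orientation; "contact_force": force on the tool from outside, world axes, zero at the start; "moment": the same for the moment, N m; "grip_width": finger opening in mm.
Only numpy, scipy, OpenCV 4.12 (cv2) and the standard library are available. Lean on these libraries where they do the work, as an engineer would, in place of code of your own. Each camera call takes 0.05 s, during which the arm holds its last target. There are 200 camera calls.

## Task

Turn off the compressed air to the tool on the red line: push the plywood cover of the air box back along its runners, away from the outlets, until it is all the way against its end stop, and leave it there; then push the red valve handle round clockwise until it lies straight across its pipe, fully shut. Just push with the fingers: the cover slides and must not be lifted off its runners. Leave the blue handle and the things lying around the box where they are.

Things in the scene. Friction and masses are not known exactly. Their poses are not given: they have to be found in the camera images.
- air_box: Plywood compressed-air box fixed on the bench, 341 x 306 mm (its x, y), rim 90 mm high. Origin: on the bench under the middle of its valve bay. x points from the two brass outlets in front (x -84 to -122 mm, 34 mm up) to the rear, y to the left, z up. Aluminium runners along both sides (y +-145 to +-153 mm) rise 13 mm above the rim. Regulator behind: to x 378 mm, y 0 to 100 mm, 91 mm high.
- bay (a point): Middle of the bay's mouth, 90 mm above the box's origin, axes of the air box. The open-topped bay spans x +-72, y +-135 mm and is 84 mm deep. Two copper pipes run along x at y -68 and +52 mm, axes 34 mm above the bench, each with a valve at x +22 mm; pipes, valve bodies and the manifold bar (x 46 to 70 mm) reach up to 50 mm above the bench, only stems and handles higher.
- stop (a point): Middle of the front face of the cover's wooden end stop, at rim height: x +244 mm, y 0, 90 mm up in the air box's frame. The stop is 12 mm high and thick. Between bay and stop is a closed flat deck level with the rim (x 72 to 244 mm), on to which the cover slides.
- cover: Loose pale plywood cover, 169 x 286 x 12 mm (x, y, z), about 0.45 kg, lying on the rim between the runners with 2 mm play each side. Origin: middle of its underside; axes like the air box's. At the start its origin is at x 0 to +22 mm of the air box and it hides the handles; against the stop it is at x +160 mm. Sliding it takes about 2 to 5 N.
- batten (a point): Middle of the top of the dark wooden batten fixed across the middle of the cover, to push against: 22 mm along x, 160 mm along y, 22 mm high, its top 34 mm above the cover's underside, 124 mm above the bench.
- red_handle (a joint): Angle of the red valve handle (rad). 0: open, handle along its pipe and pointing to the air box's -x (the outlets). It grows as the handle turns clockwise seen from above, to 1.571 at the hard stop: shut, handle pointing to the air box's +y. It stays where it is left; turning it takes about 7 N sideways at 50 mm from the pivot.
- red_pivot (a point): Point on the upright turning axis of the red handle, at the mid height of its sleeve, 70 mm above the bench. The red valve may sit on either pipe.
- red_grip (a point): Point in the red plastic sleeve of the red handle, 48 mm from the pivot; the sleeve runs from 18 to 70 mm from the pivot, 17 mm wide, 11 mm high (65 to 76 mm above the bench). Turns with the handle.
- blue_handle (a joint): Angle of the blue valve handle (rad), same valve and sense as the red; open (0 to 0.12) at the start and to be left so.
- blue_grip (a point): Same point in the blue plastic sleeve of the blue handle, which is shaped like the red one.
- tape_measure: Loose black and yellow tape measure, 62 x 34 x 58 mm high; origin: middle of its underside.
- chisel: Loose wood chisel lying flat, 254 mm long along its x (handle to -x, 24 mm wide and 22 mm high); origin: on the bench near the ferrule.
- glue_jar: Loose white glue jar with red cap, 64 mm in diameter, 85 mm high; origin: middle of its underside.

How it is judged (in metres and radians):
On the way, in this order (a step that is already met when the one before it is completed fails the run):
1. the cover is slid back against its end stop (within 12 mm) (x of cover in the frame of air_box above 0.148 m), for 0.2 s.
2. the red handle is pushed shut (value of joint red_handle above 1.45 rad), for 0.2 s.
At the end, for the whole second after the job is handed in: The cover lies flat in its runners within 12 mm of its end stop and at rest, the red handle is within 0.12 rad (7 degrees) of fully shut (1.571 rad), the blue handle's sleeve has moved less than 12 mm (about 14 degrees), and each thing around the box less than 25 mm (x of cover in the frame of air_box above 0.148 m and z of cover in the frame of air_box below 0.096 m and angle between cover's own z axis and vertical below 0.05 rad and linear speed of cover below 0.02 m/s and value of joint red_handle above 1.45 rad and distance of blue_grip from where it was at the start of the episode below 0.012 m and distance of each of tape_measure, chisel, glue_jar from where it was at the start of the episode below 0.025 m); the robot touches nothing.
It fails at once if the cover is lifted more than 15 mm off the rim (height (world z) of cover above 0.105 m).
It fails at once if the blue handle is turned (distance of blue_grip from where it was at the start of the episode above 0.012 m).
It fails at once if a thing lying around the box is moved or picked up (distance of any of tape_measure, chisel, glue_jar from where it was at the start of the episode above 0.025 m).
It also fails if it takes over 51 s, if anything falls off the work surface, if the arm or the gripper's body presses on something with over 40 N, if the wrist force passes 120 N, or if a joint passes its speed limit or range.

## Working session

There is one attempt and no reset: what is moved stays moved. The work goes in short steps, Python scripts to look and compute and a tool call to move; the robot and the scene stay as the last step left them, time stands still between calls to the robot, and variables do not carry over. Pictures are saved under pics/ and viewed, about 8 in all and at most 12, crops included, and the job is handed in when it is done.

Besides the shell and the picture viewer there is one more tool, called after "Call:" as a command line: name --argument value ..., lists and objects as JSON in quotes. arm_command: Moves the arm, as the interface text tells. Its arguments: {"type":"object","properties":{"increments":{"type":"array","items":{"type":"number"}}},"required":["increments"]}

```bash
mkdir -p pics
cat > h.py <<'E'
import numpy as np, cv2
from plant import sensors, imaging, ticket
from scipy.spatial.transform import Rotation as Ro
def ray(name,uv,obs=None):
    c=imaging.calibration(name)
    K=np.array([[c["fx"],0,c["cx"]],[0,c["fy"],c["cy"]],[0,0,1]])
    p=cv2.undistortPoints(np.array(uv,float).reshape(-1,1,2),K,np.array(c["D"],float)).reshape(-1,2)
    d=np.c_[p,np.ones(len(p))]
    if name=="wrist":
        T=np.eye(4);T[:3,:3]=Ro.from_euler('xyz',obs["tcp_rot"]).as_matrix();T[:3,3]=obs["tool_pos"]
        M=T@np.array(c["hand_eye"])
    else: M=np.linalg.inv(np.array(c["world_to_cam"]))
    return M[:3,3],d@M[:3,:3].T
def onz(name,uv,z,obs=None):
    o,d=ray(name,uv,obs); return o+d*((z-o[2])/d[:,2])[:,None]
E
python3 - <<'E'
from h import *
o=sensors.get_obs(); print(o)
for n in("top","side","wrist"):
    cv2.imwrite(f"pics/{n}0.png",imaging.capture(n))
    print(n,imaging.calibration(n))
E
```

```text
{'time': 0.0, 'joint_positions': array([-1.24899902e+00,  3.42722608e-01,  1.52501308e+00,  2.52012157e-05,
        1.27536693e+00, -1.45993214e-01]), 'dq': array([ 0.00038005,  0.00153546, -0.00029584,  0.0016052 , -0.00036456,
       -0.00076166]), 'tau': array([-1.14687671e-03, -4.31246567e+01, -2.44225305e+01,  7.17203692e-02,
        5.59252349e-02, -1.25113656e-04]), 'tool_pos': array([ 236.63433614, -468.20401255,  226.04638264]), 'tcp_rot': array([-3.14010226e+00, -2.43504543e-04,  4.67782984e-01]), 'contact_force': array([ 0.43012313,  0.18791755, -0.26751793]), 'moment': array([ 0.00705654, -0.0100359 ,  0.00818827]), 'grip_width': 91.64649034378934}
top {'fx': 542.9745267651364, 'fy': 542.9745267651364, 'cx': 323.31749751613705, 'cy': 232.51488844988864, 'D': array([-0.14626112,  0.        ,  0.        ,  0.        ,  0.        ]), 'world_to_cam': array([[ 1.43592529e-02, -9.99895818e-01, -1.47156643e-03,
         4.11889457e+01],
       [-9.93150585e-01, -1.40916837e-02, -1.15988530e-01,
         5.96680096e+02],
       [ 1.15955710e-01,  3.12699571e-03, -9.93249463e-01,

[... 496 characters left out ...]
03417420e-01, -5.53619473e-01, -7.75527787e-01,
         1.17220628e+03],
       [ 0.00000000e+00,  0.00000000e+00,  0.00000000e+00,
         1.00000000e+00]])}
wrist {'fx': 387.1340211067696, 'fy': 387.1340211067696, 'cx': 315.7985903029024, 'cy': 234.9158893551281, 'D': array([-0.06307583,  0.        ,  0.        ,  0.        ,  0.        ]), 'hand_eye': array([[ 5.12525562e-04, -9.68568653e-01, -2.48745856e-01,
         6.60043754e+01],
       [ 9.99999861e-01,  5.27917124e-04,  4.83028292e-06,
         9.37299611e-02],
       [ 1.26638736e-04, -2.48745824e-01,  9.68568789e-01,
        -1.58759747e+02],
       [ 0.00000000e+00,  0.00000000e+00,  0.00000000e+00,
         1.00000000e+00]])}
```

View pics/top0.png

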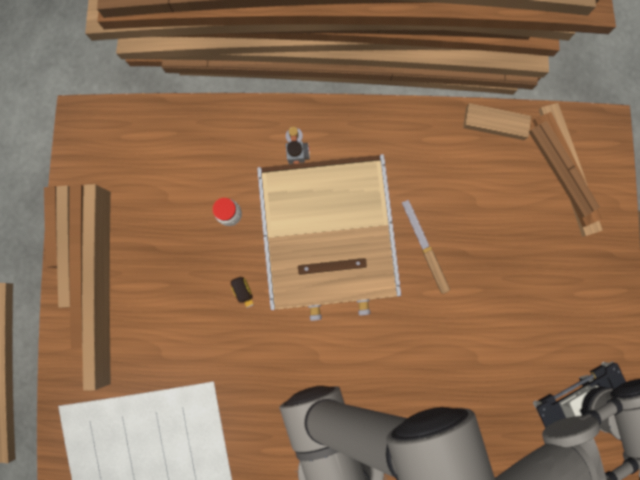

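View pics/side0.png

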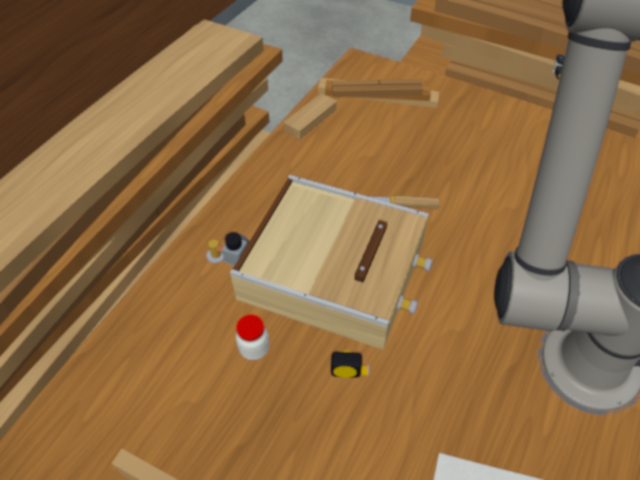

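The top view shows the box with its runner ends near (260,170), (382,158), (399,295) and (272,308). The batten runs from (299,269) to (366,263), with the outlets at (315,312) and (363,306). The side view agrees. The cover is shut and the deck behind it is free.

Run:
```python
from h import *
im=cv2.imread("pics/top0.png"); hsv=cv2.cvtColor(im,cv2.COLOR_BGR2HSV)
# batten
m=np.zeros(im.shape[:2],np.uint8); m[245:285,285:380]=(hsv[245:285,285:380,2]<110)*255
n,l,s,c=cv2.connectedComponentsWithStats(m); k=1+np.argmax(s[1:,4]); print(s[k],c[k])
r=cv2.minAreaRect(np.argwhere(l==k)[:,::-1].astype(np.float32)); box=cv2.boxPoints(r)
P=onz("top",box,118); print("batten",P.round(1), onz("top",[r[0]],120).round(1)); 
# runners: low saturation bright
g=((hsv[...,1]<60)&(hsv[...,2]>120)).astype(np.uint8)
for nm,x0,x1 in(("L",252,280),("R",376,405)):
    mm=np.zeros_like(g); mm[150:312,x0:x1]=g[150:312,x0:x1]
    pts=np.argwhere(mm)[:,::-1]; W=onz("top",pts,103)
    vx,vy,a,b=cv2.fitLine(W[:,:2].astype(np.float32),cv2.DIST_HUBER,0,.01,.01).ravel()
    if vx<0: vx,vy=-vx,-vy
    t=(W[:,:2]-[a,b])@[vx,vy]; q=(W[:,:2]-[a,b])@[-vy,vx]; t=t[abs(q)<8]
    print(nm,len(t),"yaw",np.degrees(np.arctan2(vy,vx)),"ends",[a+t.min()*vx,b+t.min()*vy],[a+t.max()*vx,b+t.max()*vy],np.ptp(t))
cr=im[140:330,200:460]; cv2.imwrite("pics/c1.png",cv2.resize(cr,None,fx=3,fy=3,interpolation=cv2.INTER_CUBIC))
```

```text
[299 259  67  15 516] [331.91085271 265.86046512]
batten [[508.7 106.4 118. ]
 [527.7 -47.9 118. ]
 [508.7 -50.1 118. ]
 [489.7 104.  118. ]] [[508.6  28.2 120. ]]
L 627 yaw 6.923313 ends [np.float64(406.4160585468114), np.float64(166.002672041504)] [np.float64(744.8769339271525), np.float64(207.10067923452814)] 340.9469291261347
R 617 yaw 6.921952 ends [np.float64(442.8305513981227), np.float64(-128.84336176894755)] [np.float64(778.8139608632082), np.float64(-88.05428237353826)] 338.45029036819096
```

View pics/c1.png

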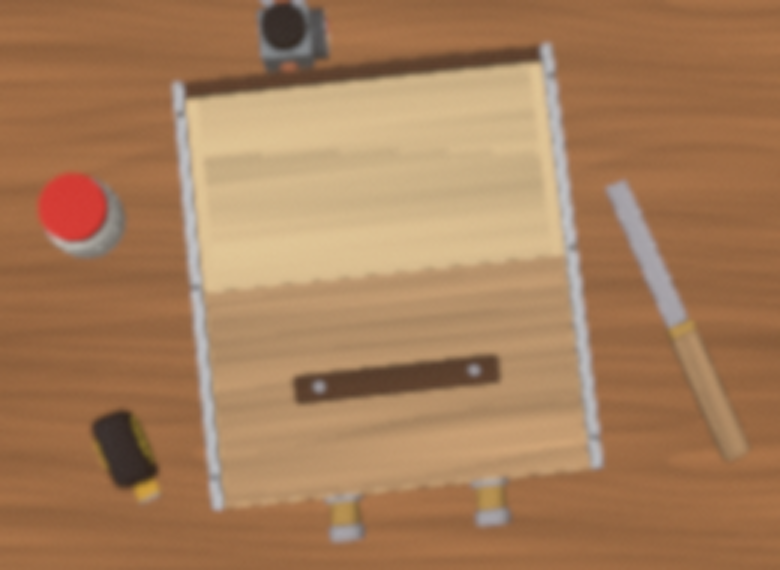

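Box origin is about (507.4, 28.6) with yaw 6.92°. The runner length (341/338 mm) and spacing (about 297 mm) fit the given sizes, and the cover is at about x = +1. Next I move above the spot in front of the batten, with open fingers aligned to the box so both fingers push the batten.

Call:
arm_command --increments '[0,25,-20,0,1,0,68,-54,5,3,0,118,-94,10,5,0,168,-134,15,8,0,218,-174,20,10,0,268,-213,25,13,0,318,-253,30,15,0,363,-289,35,17,0,400,-318,40,19,0,423,-336,46,19.9,0,423,-336,46,19.9,0,423,-336,46,19.9,0,423,-336,46,19.9]'

```text
time: 1.78
tool_pos: [462.6, 21.0, 180.9]
tcp_rot: [3.141, -0.0, 0.119]
contact_force: [-0.2, -1.1, -1.0]
grip_width: 91.9
```

Run:
```python
from h import *
o=sensors.get_obs(); print(o["time"],o["tool_pos"],o["tcp_rot"],o["contact_force"])
im=imaging.capture("wrist");cv2.imwrite("pics/w1.png",im)
```

```text
1.775 [462.58215333  21.03537088 180.92520021] [ 3.14126635e+00 -1.62461445e-04  1.19141610e-01] [-0.23310687 -1.13990375 -1.00869835]
```

View pics/w1.png

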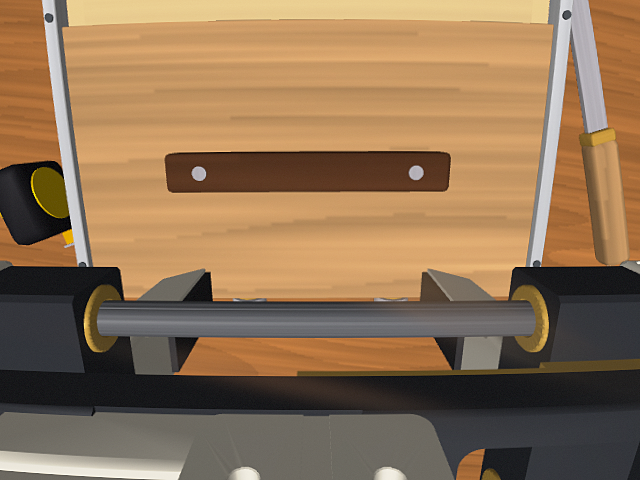

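The view shows the batten's top face at columns 165–450, rows 153–191. The fingers (inner faces at columns 205 and 428) fall within its length. Next is the descent.

Call:
arm_command --increments '[0,0,0,15,0,0,0,0,35,0,0,0,0,55,0,0,0,0,66,0,0,0,0,71,0,0,0,0,71,0,0,0,0,71,0]'

```text
time: 2.7
tool_pos: [463.2, 22.0, 110.3]
tcp_rot: [3.141, -0.001, 0.12]
contact_force: [-0.9, -0.6, 0.3]
grip_width: 92.0
```

Call:
arm_command --increments '[0,4,0,0,0,0,10,0,0,0,0,16,0,0,0,0,22,0,0,0,0,28,0,0,0,0,34,0,0,0,0,40,0,0,0,0,46,0,0,0,0,52,0,0,0,0,60,0,0,0,0,68,0,0,0,0,76,0,0,0,0,80,0,0,0,0,80,0,0,0]'

```text
time: 4.45
tool_pos: [541.9, 31.7, 109.5]
tcp_rot: [-3.141, 0.001, 0.121]
contact_force: [-3.0, 0.2, 2.0]
grip_width: 92.1
```

The force is -3 N along x, so the cover is being pushed smoothly. I'll carry on, slowing near the stop.

Call:
arm_command --increments '[0,6,0,0,0,0,14,0,0,0,0,22,0,0,0,0,30,0,0,0,0,38,0,0,0,0,46,0,0,0,0,54,0,0,0,0,62,0,0,0,0,70,0,0,0,0,77,0,0,0,0,83,0,0,0,0,88,0,0,0,0,92,0,0,0,0,95,0,0,0,0,95,0,0,0,0,95,0,0,0]'

```text
time: 6.45
tool_pos: [637.0, 43.1, 110.1]
tcp_rot: [3.141, -0.001, 0.12]
contact_force: [-0.6, 1.0, -0.7]
grip_width: 91.8
```

Call:
arm_command --increments '[0,2,0,0,0,0,4,0,0,0,0,6,0,0,0,0,8,0,0,0,0,8,0,0,0]'

```text
time: 7.08
tool_pos: [644.0, 44.0, 110.1]
tcp_rot: [3.141, 0.001, 0.121]
contact_force: [-5.5, -1.5, 3.6]
grip_width: 92.0
```

Call:
arm_command --increments '[0,1,0,0,0,0,2,0,0,0,0,3,0,0,0,0,4,0,0,0,0,4,0,0,0]'

```text
time: 7.7
tool_pos: [645.4, 44.0, 110.1]
tcp_rot: [3.141, 0.007, 0.121]
contact_force: [-15.9, -3.3, 9.7]
grip_width: 92.0
```

About 16 N with no further travel, so the cover is against its stop. I'll back off, rise and look into the bay.

Call:
arm_command --increments '[0,-10,0,0,0,0,-30,0,0,0,0,-50,0,-15,0,0,-80,0,-40,0,0,-120,0,-70,0,0,-160,0,-90,0,0,-190,0,-90,0,0,-205,0,-90,0,0,-205,0,-90,0,0,-205,0,-90,0]'

```text
time: 8.95
tool_pos: [446.1, 19.8, 199.6]
tcp_rot: [3.141, -0.001, 0.12]
contact_force: [0.0, 0.6, -0.5]
grip_width: 91.7
```

Run:
```python
from h import *
o=sensors.get_obs(); print(o["time"],o["tool_pos"],o["tcp_rot"],o["contact_force"])
im=imaging.capture("wrist");cv2.imwrite("pics/w2.png",im)
hsv=cv2.cvtColor(im,cv2.COLOR_BGR2HSV)
O=np.array([507.4,28.6]);a=0.1208;R=np.array([[np.cos(a),-np.sin(a)],[np.sin(a),np.cos(a)]])
H=hsv[...,0].astype(int)
for n,m in(("red",((H<6)|(H>174))),("blue",(H>100)&(H<130))):
    m=(m&(hsv[...,1]>150)&(hsv[...,2]>60)).astype(np.uint8)
    k,l,s,c=cv2.connectedComponentsWithStats(m)
    for i in range(1,k):
        if s[i,4]>150:
            r=cv2.minAreaRect(np.argwhere(l==i)[:,::-1].astype(np.float32)); b=np.r_[[r[0]],cv2.boxPoints(r)]
            print(n,s[i],"px",b.round(0).tolist(),"box",((onz("wrist",b,76,o)[:,:2]-O)@R).round(1).tolist())
```

```text
8.95 [446.06196418  19.83938424 199.63770493] [ 3.14138004e+00 -9.64074471e-04  1.20400622e-01] [ 0.02168981  0.64255384 -0.51561807]
red [ 216  136   29   71 1580] px [[230.0, 171.0], [214.0, 204.0], [222.0, 135.0], [245.0, 137.0], [238.0, 207.0]] box [[-20.3, 60.8], [-45.0, 73.7], [5.3, 65.1], [3.3, 48.5], [-47.0, 56.3]]
blue [ 388  136   27   71 1565] px [[401.0, 171.0], [386.0, 206.0], [392.0, 136.0], [415.0, 137.0], [409.0, 207.0]] box [[-20.7, -63.1], [-45.9, -53.9], [4.7, -55.6], [3.6, -72.2], [-47.1, -71.1]]
```

View pics/w2.png

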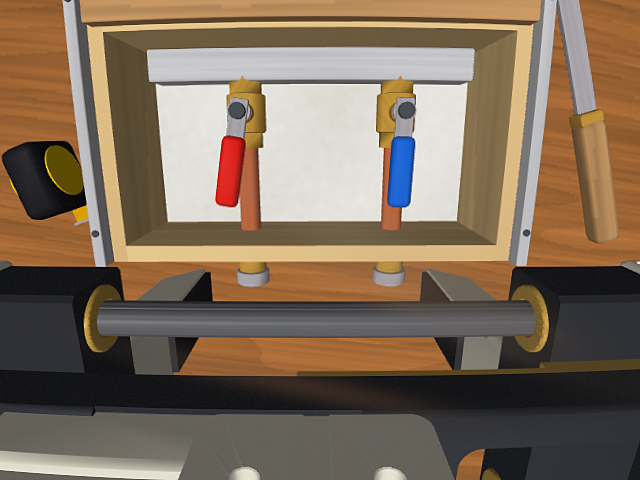

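Red is on the left pipe, with its sleeve centre at px (230,171), which is box (-20, 61). Blue is at (401,171). The cover is clear of the bay and its front edge is near row 22. Red pivot is at box (22, 52) and the red angle is about 0.2 rad. I'll close the fingers, enter the bay between the handles and push toward +y, then +x.

Call:
arm_command --increments '[1,10,-6,0,0,1,20,-12,0,0,1,26,-16,0,0,1,26,-16,10,0,1,26,-16,25,0,1,26,-16,40,0,1,26,-16,60,0,1,26,-16,60,0]'

```text
time: 10.0
tool_pos: [467.4, 38.9, 138.1]
tcp_rot: [-3.141, 0.004, 0.12]
contact_force: [-0.4, 0.1, 0.7]
grip_width: 16.2
```

Call:
arm_command --increments '[1,0,0,10,0,1,0,0,25,0,1,0,0,40,0,1,0,0,55,0,1,0,0,68,0,1,0,0,77,0,1,0,0,78,0,1,0,0,78,0]'

```text
time: 11.0
tool_pos: [469.1, 38.8, 61.9]
tcp_rot: [3.141, -0.0, 0.121]
contact_force: [0.0, -0.4, -0.1]
grip_width: 0.5
```

Call:
arm_command --increments '[1,0,-6,0,0,1,0,-12,0,0,1,1,-20,0,0,1,1,-25,0,0,1,2,-29,0,0,1,3,-34,0,0,1,5,-38,0,0,1,7,-43,0,0,1,10,-47,0,0,1,13,-51,0,0,1,16,-54,0,0,1,16,-54,0,0]'

```text
time: 12.5
tool_pos: [475.7, 94.4, 61.3]
tcp_rot: [3.141, 0.006, 0.121]
contact_force: [-6.9, -2.8, 3.8]
grip_width: 0.4
```

Run:
```python
from h import *
im=imaging.capture("wrist");cv2.imwrite("pics/w3.png",im)
```

```text
(no output)
```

View pics/w3.png

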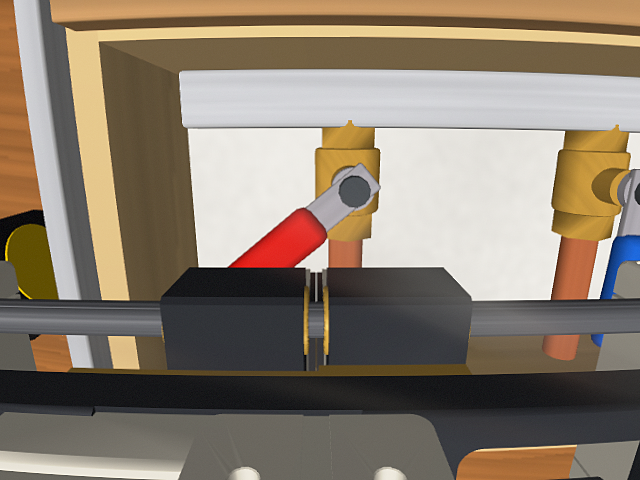

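The red handle is about 0.95 rad round (pivot at px (355,190), sleeve toward (240,268)). The blue handle is untouched. I'll continue the arc to the hard stop.

Call:
arm_command --increments '[1,4,-3,0,0,1,8,-6,0,0,1,12,-8,0,0,1,16,-10,0,0,1,20,-12,0,0,1,23,-13,0,0,1,26,-13,0,0,1,26,-13,0,0]'

```text
time: 13.55
tool_pos: [498.7, 111.8, 60.8]
tcp_rot: [-3.14, 0.008, 0.121]
contact_force: [-8.9, 5.0, 4.3]
grip_width: 0.4
```

Call:
arm_command --increments '[1,1,0,0,0,1,2,0,0,0,1,3,0,0,0,1,3,0,0,0]'

```text
time: 14.05
tool_pos: [500.5, 112.3, 60.7]
tcp_rot: [-3.139, 0.01, 0.121]
contact_force: [-12.9, 5.5, 5.5]
grip_width: 0.6
```

Call:
arm_command --increments '[1,1,0,0,0,1,2,0,0,0,1,3,0,0,0,1,3,0,0,0]'

```text
time: 14.55
tool_pos: [500.6, 112.4, 60.6]
tcp_rot: [-3.139, 0.016, 0.121]
contact_force: [-21.6, 3.1, 13.4]
grip_width: 0.5
```

The finger met the hard stop: force rose to 21 N with no motion. I'll back off, rise straight up and check.

Call:
arm_command --increments '[1,-6,0,0,0,1,-14,0,0,0,1,-22,0,0,0,1,-22,0,-20,0,1,-22,0,-50,0,1,-30,20,-90,0,1,-50,50,-130,0,1,-60,80,-140,0,1,-60,80,-140,0,1,-60,80,-140,0]'

```text
time: 15.8
tool_pos: [458.3, 24.8, 201.4]
tcp_rot: [-3.141, 0.0, 0.12]
contact_force: [-0.2, 0.3, -0.5]
grip_width: 0.4
```

Run:
```python
from h import *
o=sensors.get_obs(); print(o["time"],o["tool_pos"],o["contact_force"])
im=imaging.capture("wrist");cv2.imwrite("pics/w4.png",im)
hsv=cv2.cvtColor(im,cv2.COLOR_BGR2HSV);H=hsv[...,0].astype(int)
O=np.array([507.4,28.6]);a=0.1208;R=np.array([[np.cos(a),-np.sin(a)],[np.sin(a),np.cos(a)]])
for n,m in(("red",((H<6)|(H>174))),("blue",(H>100)&(H<130))):
    m=(m&(hsv[...,1]>150)&(hsv[...,2]>60)).astype(np.uint8)
    k,l,s,c=cv2.connectedComponentsWithStats(m)
    for i in range(1,k):
        if s[i,4]>150:
            r=cv2.minAreaRect(np.argwhere(l==i)[:,::-1].astype(np.float32)); b=np.r_[[r[0]],cv2.boxPoints(r)]
            print(n,s[i],"box",((onz("wrist",b,76,o)[:,:2]-O)@R).round(1).tolist())
t=imaging.capture("top")
cv2.imwrite("pics/c2.png",cv2.resize(t[140:330,200:460],None,fx=3,fy=3,interpolation=cv2.INTER_CUBIC))
```

```text
15.8 [458.29566332  24.81656895 201.36292178] [-0.20556929  0.2612594  -0.49479194]
red [ 147  118   72   24 1624] box [[21.9, 97.4], [30.3, 122.7], [29.6, 71.3], [13.6, 72.2], [14.1, 124.2]]
blue [ 391  154   27   69 1510] box [[-20.4, -63.0], [-45.7, -53.6], [5.3, -55.6], [4.0, -72.1], [-47.2, -70.8]]
```

View pics/w4.png

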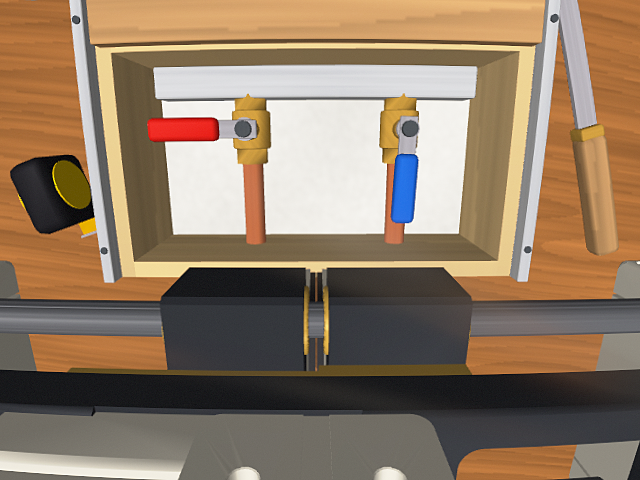

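View pics/c2.png

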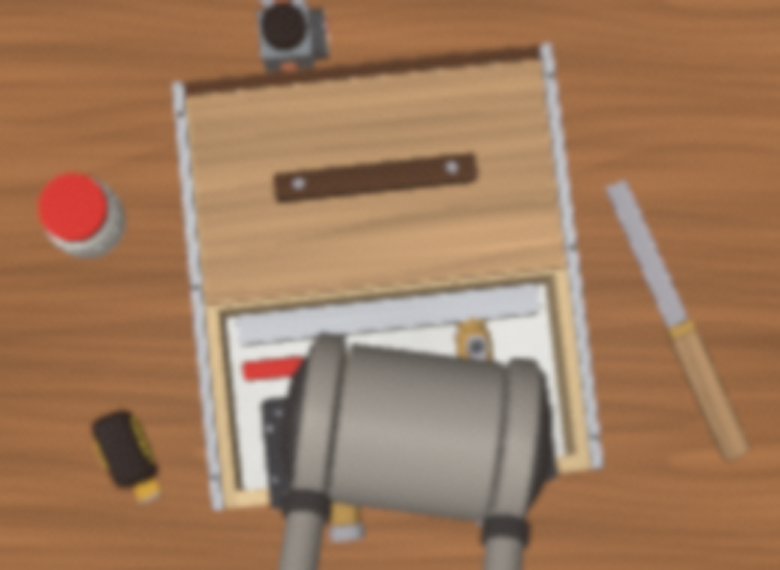

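The red sleeve centre is at box (21.9, 97.4), straight across its pipe. Blue is unchanged at (-20.4, -63.0). In the top view the cover sits flush against the dark stop, and the tape, chisel and jar are where they were. The arm is clear, so I'm handing in.

```bash
python3 -c "
from plant import ticket
print(ticket.close_job())"
```

```text
the job is handed in; nothing more can be done
None
```

I slid the cover back by its batten until it met the end stop. With the shut fingers I then pushed the red handle, on the left pipe, clockwise to its hard stop. I handed the job in at about 16 s; it reports no verdict.

- **Cover:** it stopped moving as the push force rose to 16 N along x. In the last top view it lies flat and flush against the stop.
- **Red handle:** its sleeve centre was measured at box (21.9, 97.4) mm, where about (22, 96–100) is expected when shut. It lies within about 2° of straight across its pipe.
- **Blue handle:** it moved less than 1 mm, from (-20.7, -63.1) to (-20.4, -63.0).
- **Things around the box:** the tape measure, chisel and jar look unmoved in the pictures; I did not measure them.
- **Arm:** it ended clear of everything with about 0 N contact force.

No check failed or disagreed.

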